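# Load the sample carousel and turn it to its lock

### The job

Stand the loose steel sample tin upright in the empty ring-shaped nest of the inspection carousel. Then turn the carousel slowly by pushing on one of its upright pegs (push, do not grip; keep the force below 20 N) until the black-headed locking pin drops fully into the notch of the rim, which you will feel as a sudden stop; stop pushing there at once, let go, and leave the jar, the beaker and the balance where they are.

Things in the scene. Friction and masses are not known exactly. Their poses are not given: they have to be found in the camera images.
- stage: The carousel's fixed stand, a grey base on the table; origin on the table at the carousel's vertical axis, z up. Its +x points from the axis to the grey pin guide: an upright bracket 20 x 34 mm at radius 166-186 mm whose block (34 mm wide, radius 117-167 mm, 60 to 86 mm above the table) overhangs the rim and holds the locking pin at radius 134 mm. A 28 mm hub stands 8 mm above the disc's centre.
- axis (a point): On the carousel's axis at the level of its top surface, 52 mm above the table; axes as stage. The carousel is a disc of radius 150 mm turning about this vertical axis. Its outer 35 mm is a 14 mm thick index ring, flush with the top, with one notch 14 mm wide open to the rim, in line with the empty nest within 5 degrees.
- carousel (a joint): Carousel angle in rad, counterclockwise from above positive; starts at -1.6 to -0.85. The pin locks near 0 (nest facing the guide), but the index ring's setting is unknown: the lock comes anywhere from -0.09 to 0.09, told only by the pin's drop and sudden resistance. Steady friction 0.2 N m (2 N at a peg); no springing back or coasting when pushed slowly. Locked, it has 1-2 mm of rim play.
- nest (a point): Centre of the floor of the empty nest, at the carousel's top surface, at radius 70 mm; turns with the carousel; x radially outward. The nest is a steel ring lip 4 mm high, inner diameter 57 mm, outer 64 mm. Two white pots with grey lids, 58 mm wide, 40 mm high, are screwed down at the same radius 120 degrees either side of it; they belong to the carousel.
- peg0 (a point): Top end of a steel push peg, an upright round rod 14 mm in diameter standing 50 mm above the carousel's surface, at radius 100 mm, 60 degrees counterclockwise (from above) of the nest. Fixed to the carousel and turns with it.
- peg1 (a point): As peg0, diametrically opposite the nest (180 degrees).
- peg2 (a point): As peg0, 60 degrees clockwise of the nest.
- pin_foot (a point): Centre of the lower end of the loose steel locking pin (12 mm rod, 75 mm long, black head 22 mm wide in its top 20 mm), upright in the guide, z up along it. At first it rides on the index ring, foot level with the carousel's top; when the notch comes under it, it falls by its own weight 14 mm to the notch's floor and locks the carousel.
- tin_mid (a point): Centre (30 mm above its underside) of the loose lidded steel sample tin, a plain cylinder 53 mm wide and 60 mm high, about 0.13 to 0.23 kg, z up. It starts standing on the table to the left or right of the carousel.
- jar_mid (a point): Centre of the amber glass jar with steel cap, 76 mm wide and 130 mm high, on the other side of the carousel from the tin. A bystander.
- beaker: Open steel beaker, 72 mm wide and 80 mm high, origin at its underside. A bystander.
- balance: Low white balance with a round steel pan, 200 x 220 x 70 mm, fixed, origin at its underside. A bystander.
There are look-alikes about, which are no part of the job. Leave any purple, red or yellow look-alike of the part that bears tin_mid alone.

How it is judged:
By the outcome, as a careful person would: the job done as asked, in the order asked, and still so for the second after the job is handed in, with the robot touching nothing.
It also fails if it takes over 61 s, if anything falls off the work surface, if the arm or the gripper's body presses on something with over 40 N, if the wrist force passes 120 N, or if a joint passes its speed limit or range.

### The arm

A 7-joint arm with a two-finger parallel gripper is mounted at the origin on the work surface. World frame = base frame: x ahead of the robot, y to its left, z up, the work surface at z = 0. Lengths are in m, angles in rad, forces in N, time in s.
With the tool pointing down it reaches from about 0.425 to 0.975 m from the base axis. Payload 16.7 kg.
Tool frame: the origin (TCP) lies midway between the tips of the shut fingers; the grasp point (between the pads) lies 19 mm behind it; z points along the fingers, y is the line along which they close (so a half turn about z gives the same grasp; the last joint's range is limited). The gripper opens to 85 mm and grips with 20 to 120 N. Pads are 22 mm wide; open, the fingers measure 114 mm over their backs; the gripper's body (76 mm by 85 mm) begins 54 mm behind the grasp point. The pads swing forward as they close: fully open they stand 13 mm farther back than shut.
Start: joints at [0.966, 0.426, 0.074, 1.606, -0.034, 1.111, -0.067], TCP at [0.297, -0.606, 0.231] pointing down, gripper open.
Joint ranges: [-2.85, 2.85], [-0.5, 2.14], [-1.23, 1.37], [0.21, 2.46], [-1.02, 4.16], [0.16, 2.05], [-2.73, 2.73]. Speed limits (rad/s): [1.89, 1.89, 2.39, 2.39, 3.01, 3.01, 3.01].

### API

Orientations are given as a 3x3 rotation matrix whose columns are the frame's x, y, z axes.
In Python, from workcell import r gives the robot as it stands.
- The arm moves only by the tool drive_tool, never from a script. Its argument "rows" is a list of rows, each an object of numbers: "x", "y", "z": the shift along the tool's x, y, z in cm; "ax", "ay", "az": the turn, a rotation vector about the tool's x, y, z in rad; "gripper": the closure in counts, from 0 (fully open) to 255 (shut). In form: [{"x": .., "y": .., "z": .., "ax": .., "ay": .., "az": .., "gripper": ..}, ...]. A call has 1 to 8 rows; each row shifts and turns the commanded pose from where the row before left it, along the tool's axes as they then stand; what a row does not reach is not made up. A row lasts 1/10 s, in which the tool goes at most 50 mm and 8.59 degrees, less where a joint would pass 70% of its speed; a pose out of reach is approached as far as the arm can. A call is refused whole if a number of a shift passes 5 or a number of a turn 0.15, either way. A call with a gripper value outside its range is refused whole. The fingers move at their own pace and stop on an object; "newtons" is the grip in N (left out, the last holds). Time passes only in rows, so rows that do not move let the fingers close. It gives the time, the measured TCP pose, the force, the opening and the grip force at its end, in the units of the state.
- r.get_state(): the state, without advancing time (a new reading comes with each control period).
- r.snapshot(name): name is "side" or "top"; returns the picture (400x640x3 uint8, red, green, blue); there is no depth.
- r.calibration(name): a dict with "fx", "fy", "cx", "cy" (pixels), "k1" (the pictures are not rectified: a ray, as slopes to the right and down, at radius r is drawn at 1 + k1 r^2 times it, then the intrinsics apply), "world_from_camera" (4x4, takes a point from camera to world coordinates). Camera axes: x right, y up, looking along -z (the intrinsics and any distortion apply to the point x, -y, -z); pixel columns grow to the right and rows downward; lengths in m; the calibration is good to about 2 mm. A picture is of the moment at which its call begins. calibration takes no time and is no camera call.
- r.job_done(): hands the job in; it is judged then, once.
The state is a dict: "t": time; "q": joint angles; "joint_velocities": joint speeds; "tau": joint torques, N m; "tool_pos": TCP position; "tool_rot": TCP orientation; "force": force on the tool from outside, world axes, zero at the start; "ft_torque": the same for the moment, N m; "gripper_width": finger opening in m; "gripper_force": force on a finger pad.
Only numpy, scipy, OpenCV 4.12 (cv2) and the standard library are available. Lean on these libraries where they do the work, as an engineer would, in place of code of your own. Each camera call takes 0.05 s, during which the arm holds its last target. There are 200 camera calls.

## Working session

There is one attempt and no reset: what is moved stays moved. The work goes in short steps, Python scripts to look and compute and a tool call to move; the robot and the scene stay as the last step left them, time stands still between calls to the robot, and variables do not carry over. Pictures are saved under pics/ and viewed, at most 10 in all, crops included, and the job is handed in when it is done.

Besides the shell and the picture viewer there is one more tool, called by a JSON object that holds its "method" and its "body". drive_tool: Moves the arm, as the interface text tells. Its arguments: {"type":"object","properties":{"rows":{"type":"array","items":{"type":"object","properties":{"x":{"type":"number"},"y":{"type":"number"},"z":{"type":"number"},"ax":{"type":"number"},"ay":{"type":"number"},"az":{"type":"number"},"gripper":{"type":"number"}}}},"newtons":{"type":"number"}},"required":["rows"]}

```bash
mkdir -p pics; ls
python3 - <<'E'
from workcell import r
import cv2,numpy as np
np.set_printoptions(precision=4,suppress=True)
for n in("top","side"):
    im=r.snapshot(n);cv2.imwrite(f"pics/{n}0.png",im[:,:,::-1]);print(n,r.calibration(n))
print(r.get_state())
E
```

```text
pics
top {'fx': 375.86233224629433, 'fy': 375.86233224629433, 'cx': 320.0235649030501, 'cy': 197.79022644287153, 'k1': 0.02962238941098679, 'world_from_camera': array([[-0.0177,  0.9996, -0.024 ,  0.4432],
       [-0.9998, -0.0179, -0.0057, -0.0122],
       [-0.0062,  0.0239,  0.9997,  1.2407],
       [ 0.    ,  0.    ,  0.    ,  1.    ]])}
side {'fx': 367.84631638628855, 'fy': 367.84631638628855, 'cx': 316.61100504615086, 'cy': 197.1530591529797, 'k1': -0.08289357365636184, 'world_from_camera': array([[-0.7895,  0.3903, -0.4737, -0.1388],
       [-0.6137, -0.4897,  0.6194,  0.7949],
       [ 0.0098,  0.7797,  0.6261,  0.9128],
       [ 0.    ,  0.    ,  0.    ,  1.    ]])}
{'t': 0.1, 'q': array([ 0.9655,  0.4266,  0.0738,  1.6066, -0.0341,  1.1108, -0.0671]), 'joint_velocities': array([-0.    , -0.0021,  0.0004, -0.0013, -0.0014,  0.0024,  0.0003]), 'tau': array([  0.0079, -95.1538,   3.7714, -46.4407,   0.0197,   0.0065,
        -0.    ]), 'tool_pos': array([ 0.297 , -0.6058,  0.2307]), 'tool_rot': array([[ 0.8979,  0.4402, -0.0005],
       [ 0.4402, -0.8979,  0.001 ],
       [-0.    , -0.0011, -1.    ]]), 'force': array([ 0.2818, -0.316 ,  0.0804]), 'ft_torque': array([-0.0162, -0.0058,  0.0142]), 'gripper_force': 0.0, 'gripper_width': 0.08557828630232348}
```

View pics/top0.png

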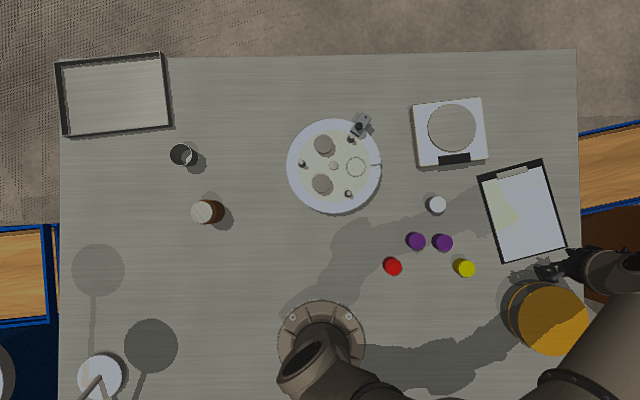

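View pics/side0.png

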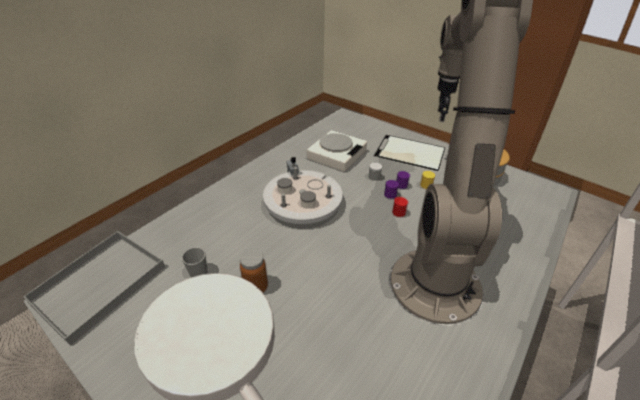

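The top view shows the carousel centred near (334,166), with the nest ring at (356,167), the guide at (361,124) and pegs at about (302,163), (348,194) and (351,138). The grey tin is at (436,204). In the side view the tin is at (376,171). I'll zoom in next.

```bash
cat > h.py <<'E'
from workcell import r
import cv2,numpy as np
np.set_printoptions(precision=4,suppress=True)
def ray(n,uv):
    c=r.calibration(n);K=np.array([[c['fx'],0,c['cx']],[0,c['fy'],c['cy']],[0,0,1]])
    p=cv2.undistortPoints(np.array([[uv]],float),K,np.array([c['k1'],0,0,0,0]))[0,0]
    T=np.array(c['world_from_camera']);return T[:3,3],T[:3,:3]@[p[0],-p[1],-1]
def plane(n,uv,z):
    o,d=ray(n,uv);return o+d*(z-o[2])/d[2]
def proj(n,P):
    c=r.calibration(n);T=np.linalg.inv(np.array(c['world_from_camera']));p=T[:3,:3]@P+T[:3,3]
    s=np.array([p[0],-p[1]])/-p[2];s=s*(1+c['k1']*(s@s));return s*[c['fx'],c['fy']]+[c['cx'],c['cy']]
def two(a,b):
    (o1,d1),(o2,d2)=ray("top",a),ray("side",b)
    s=np.linalg.lstsq(np.c_[d1,-d2],o2-o1,rcond=None)[0]
    p,q=o1+s[0]*d1,o2+s[1]*d2;return (p+q)/2,np.linalg.norm(p-q)
E
python3 - <<'E'
import cv2,numpy as np
im=cv2.imread("pics/top0.png")
a=cv2.resize(im[105:225,280:390],None,fx=5,fy=5,interpolation=2)
b=cv2.resize(im[185:225,415:455],None,fx=5,fy=5,interpolation=2)
s=cv2.imread("pics/side0.png")
o=np.zeros((600,800,3),np.uint8);o[:600,:550]=a;o[:200,550:750]=b
c=cv2.resize(s[155:190,355:400],None,fx=5,fy=5,interpolation=2);o[210:385,550:775]=c
cv2.imwrite("pics/c1.png",o)
E
```

```text
(no output)
```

View pics/c1.png

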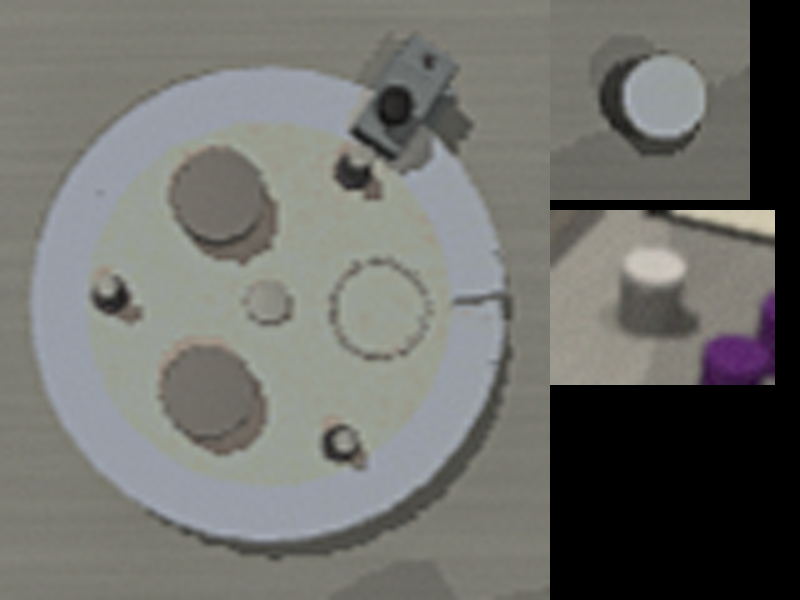

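The crop shows the nest ring at crop pixel (381,309), the hub at (270,302) and the notch at (485,300). peg0 is next to the guide at (352,165), peg1 is at (110,290) and peg2 is at (345,440). The pin head is at (396,105), and the tin top is at (664,96) in the inset. Next I'll turn these into world points.

Run:
```python
from h import *
f=lambda x,y:((x+.5)/5-.5+280,(y+.5)/5-.5+105)
P=dict(hub=(f(270,300),.06),disc=(f(269.5,303.5),.052),nest=(f(381,309),.055),notch=(f(485,300),.052),p1=(f(117,288),.102),p2=(f(346,437),.102),p0=(f(352,160),.102),pot1=(f(217,194),.092),pot2=(f(206,391),.092),pin=(f(396,105),.127),
 tin=(((114.5)/5-.5+415,96.5/5-.5+185),.06))
W={k:plane("top",*v) for k,v in P.items()}
for k,v in W.items():
    d=v-W['disc'];print(k,v,"r",np.hypot(d[0],d[1]),"ang",np.degrees(np.arctan2(d[1],d[0])), "baseR",np.hypot(v[0],v[1]))
# side cross-check tin top: inset (655-550,267-210)
sd=((105.5)/5-.5+355,57.5/5-.5+155)
print("tin side",plane("side",sd,.06),two(P['tin'][0],sd))
im=cv2.imread("pics/top0.png")
# masks: disc outline
hsv=cv2.cvtColor(im,cv2.COLOR_BGR2HSV)
m=((im.min(2)>105)).astype(np.uint8)
for rg,name in(((100,230,270,400),'disc'),((190,220,425,450),'tin')):
    s=np.zeros_like(m);s[rg[0]:rg[1],rg[2]:rg[3]]=m[rg[0]:rg[1],rg[2]:rg[3]]
    cs=cv2.findContours(s,0,1)[0];c=max(cs,key=cv2.contourArea);c=cv2.convexHull(c)
    e=cv2.fitEllipse(c);print(name,e,plane("top",e[0],.052 if name=='disc' else .06))
```

```text
hub [ 0.5753 -0.05    0.06  ] r 0.0013250926856365757 ang -4.395494167176835 baseR 0.5774717396983662
disc [ 0.574  -0.0499  0.052 ] r 0.0 ang 0.0 baseR 0.5761467122740461
nest [ 0.5689 -0.1201  0.055 ] r 0.0704291465797617 ang -94.17819515165867 baseR 0.5813943789697357
notch [ 0.5736 -0.1862  0.052 ] r 0.13635508753444045 ang -90.15025322600073 baseR 0.6030962095828512
p1 [0.5796 0.0442 0.102 ] r 0.09418598053942229 ang 86.56951268678715 baseR 0.5813003404239646
p2 [ 0.4866 -0.0931  0.102 ] r 0.0975297867602356 ang -153.67708673827158 baseR 0.4953967936858978
p0 [ 0.6549 -0.1     0.102 ] r 0.09515516800397916 ang -31.78209816504887 baseR 0.6624603185778253
pot1 [ 0.6374 -0.0177  0.092 ] r 0.07115262621821389 ang 26.91737740234927 baseR 0.6376733446089193
pot2 [ 0.5167 -0.0088  0.092 ] r 0.07054243892930177 ang 144.36002445449853 baseR 0.5167298136199528
pin [ 0.6825 -0.1248  0.127 ] r 0.1318473650414294 ang -34.631165717960826 baseR 0.6937877006596289
tin [ 0.4462 -0.3719  0.06  ] r 0.3464836191079637 ang -111.63515239210992 baseR 0.5809172805923309
tin side [ 0.4414 -0.3653  0.06  ] (array([ 0.446 , -0.3741,  0.0534]), np.float64(0.0005221273957508434))
disc ((323.1018981933594, 162.5431671142578), (136.8575897216797, 313.03656005859375), 87.52377319335938) [ 0.5833 -0.0171  0.052 ]
tin ((437.1778259277344, 192.97630310058594), (24.32698631286621, 38.16497039794922), 176.30841064453125) [ 0.4801 -0.3721  0.06  ]
```

The geometry agrees with the given sizes: nest radius 70 mm, pin radius 132 mm, pots at 71 mm. The guide lies at −34.6° and the nest at −94.3°, so the joint is near −1.04 rad. The tin is at (0.446, −0.372), so I'll move above it.

{"method": "drive_tool", "body": {"rows": [{"x":2.96,"y":-1.81,"z":1.0,"gripper":0},{"x":2.96,"y":-1.81,"z":1.0},{"x":2.96,"y":-1.81,"z":1.0},{"x":2.96,"y":-1.81,"z":1.0},{"x":2.96,"y":-1.81,"z":1.0},{"x":2.96,"y":-1.81,"z":1.0},{"x":2.96,"y":-1.81,"z":1.0},{"x":2.96,"y":-1.81,"z":1.0}]}}

```text
$.rows[0]: bad value
```

{"method": "drive_tool", "body": {"rows": [{"x":2.96,"y":-1.81,"z":1.0,"ax":0,"ay":0,"az":0,"gripper":0},{"x":2.96,"y":-1.81,"z":1.0,"ax":0,"ay":0,"az":0,"gripper":0},{"x":2.96,"y":-1.81,"z":1.0,"ax":0,"ay":0,"az":0,"gripper":0},{"x":2.96,"y":-1.81,"z":1.0,"ax":0,"ay":0,"az":0,"gripper":0},{"x":2.96,"y":-1.81,"z":1.0,"ax":0,"ay":0,"az":0,"gripper":0},{"x":2.96,"y":-1.81,"z":1.0,"ax":0,"ay":0,"az":0,"gripper":0},{"x":2.96,"y":-1.81,"z":1.0,"ax":0,"ay":0,"az":0,"gripper":0},{"x":2.96,"y":-1.81,"z":1.0,"ax":0,"ay":0,"az":0,"gripper":0}]}}

```text
t: 0.9
tool_pos: [0.4464, -0.3705, 0.1508]
tool_rot: [[0.898, 0.44, -0.0], [0.44, -0.898, 0.0], [-0.0, -0.0, -1.0]]
force: [0.3, -0.4, -0.7]
gripper_width: 0.0855
gripper_force: 0.0
```

{"method": "drive_tool", "body": {"rows": [{"x":-0.1,"y":0.12,"z":3,"ax":0,"ay":0,"az":0,"gripper":0},{"x":0,"y":0,"z":3,"ax":0,"ay":0,"az":0,"gripper":0},{"x":0,"y":0,"z":3,"ax":0,"ay":0,"az":0,"gripper":0},{"x":0,"y":0,"z":2.3,"ax":0,"ay":0,"az":0,"gripper":0},{"x":0,"y":0,"z":1.5,"ax":0,"ay":0,"az":0,"gripper":0},{"x":0,"y":0,"z":0.5,"ax":0,"ay":0,"az":0,"gripper":0},{"x":0,"y":0,"z":0,"ax":0,"ay":0,"az":0,"gripper":0}]}}

```text
t: 1.6
tool_pos: [0.4455, -0.3733, 0.0181]
tool_rot: [[0.898, 0.44, -0.001], [0.44, -0.898, 0.0], [-0.0, -0.001, -1.0]]
force: [0.1, -0.6, 0.2]
gripper_width: 0.0853
gripper_force: 0.0
```

{"method": "drive_tool", "body": {"newtons": 30, "rows": [{"x":0,"y":0,"z":0,"ax":0,"ay":0,"az":0,"gripper":120},{"x":0,"y":0,"z":0,"ax":0,"ay":0,"az":0,"gripper":255},{"x":0,"y":0,"z":0,"ax":0,"ay":0,"az":0,"gripper":255},{"x":0,"y":0,"z":0,"ax":0,"ay":0,"az":0,"gripper":255},{"x":0,"y":0,"z":0,"ax":0,"ay":0,"az":0,"gripper":255},{"x":0,"y":0,"z":0,"ax":0,"ay":0,"az":0,"gripper":255},{"x":0,"y":0,"z":0,"ax":0,"ay":0,"az":0,"gripper":255},{"x":0,"y":0,"z":0,"ax":0,"ay":0,"az":0,"gripper":255}]}}

```text
t: 2.4
tool_pos: [0.4462, -0.3738, 0.0194]
tool_rot: [[0.898, 0.44, 0.001], [0.44, -0.898, -0.001], [0.001, 0.001, -1.0]]
force: [-0.6, 0.5, 6.6]
gripper_width: 0.0522
gripper_force: 30.0
```

Gripped. TCP sits centred on the tin across the fingers. I'll lift and carry it to above the nest.

{"method": "drive_tool", "body": {"rows": [{"x":0,"y":0,"z":-2,"ax":0,"ay":0,"az":0,"gripper":255},{"x":0,"y":0,"z":-4,"ax":0,"ay":0,"az":0,"gripper":255},{"x":0,"y":0,"z":-4,"ax":0,"ay":0,"az":0,"gripper":255},{"x":0,"y":0,"z":-2,"ax":0,"ay":0,"az":0,"gripper":255},{"x":2,"y":-1.56,"z":0,"ax":0,"ay":0,"az":0,"gripper":255},{"x":3,"y":-2.34,"z":0,"ax":0,"ay":0,"az":0,"gripper":255},{"x":3,"y":-2.34,"z":0,"ax":0,"ay":0,"az":0,"gripper":255},{"x":3,"y":-2.34,"z":0,"ax":0,"ay":0,"az":0,"gripper":255}]}}

```text
t: 3.2
tool_pos: [0.5071, -0.2467, 0.1389]
tool_rot: [[0.898, 0.44, 0.001], [0.44, -0.898, -0.0], [0.001, 0.001, -1.0]]
force: [0.9, 0.0, -1.5]
gripper_width: 0.0515
gripper_force: 32.4
```

{"method": "drive_tool", "body": {"rows": [{"x":3,"y":-2.34,"z":0,"ax":0,"ay":0,"az":0,"gripper":255},{"x":3,"y":-2.34,"z":0,"ax":0,"ay":0,"az":0,"gripper":255},{"x":3,"y":-2.34,"z":0,"ax":0,"ay":0,"az":0,"gripper":255},{"x":2.2,"y":-1.73,"z":1,"ax":0,"ay":0,"az":0,"gripper":255},{"x":0,"y":0,"z":2.0,"ax":0,"ay":0,"az":0,"gripper":255},{"x":0,"y":0,"z":2.0,"ax":0,"ay":0,"az":0,"gripper":255},{"x":0,"y":0,"z":0,"ax":0,"ay":0,"az":0,"gripper":255}]}}

```text
t: 3.9
tool_pos: [0.5672, -0.1196, 0.0865]
tool_rot: [[0.898, 0.441, -0.003], [0.441, -0.898, 0.0], [-0.003, -0.002, -1.0]]
force: [-0.6, -0.1, -2.8]
gripper_width: 0.0516
gripper_force: 32.3
```

Run:
```python
from h import *
a=r.snapshot("top")[:,:,::-1];b=r.snapshot("side")[:,:,::-1];print(r.get_state()['tool_pos'])
cv2.imwrite("pics/top1.png",a);cv2.imwrite("pics/side1.png",b)
o=np.hstack([cv2.resize(a[120:220,300:400],(400,400),interpolation=2),cv2.resize(b[150:230,270:350],(400,400),interpolation=2)])
cv2.imwrite("pics/c2.png",o)
```

```text
[ 0.5686 -0.1202  0.0889]
```

View pics/c2.png

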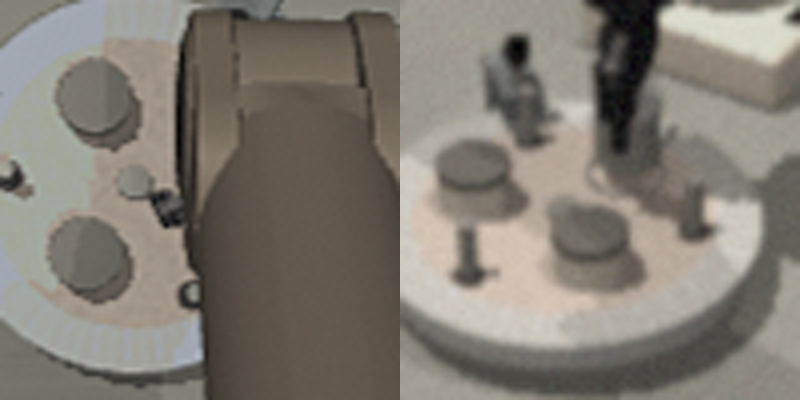

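The side crop shows the tin in the fingers directly over the ring, around crop pixel (635,165), with no clear offset. I'll lower gently and judge by height and force.

{"method": "drive_tool", "body": {"rows": [{"x":0,"y":0,"z":0.6,"ax":0,"ay":0,"az":0,"gripper":255},{"x":0,"y":0,"z":0.5,"ax":0,"ay":0,"az":0,"gripper":255},{"x":0,"y":0,"z":0.2,"ax":0,"ay":0,"az":0,"gripper":255},{"x":0,"y":0,"z":0.15,"ax":0,"ay":0,"az":0,"gripper":255},{"x":0,"y":0,"z":0.15,"ax":0,"ay":0,"az":0,"gripper":255},{"x":0,"y":0,"z":0.1,"ax":0,"ay":0,"az":0,"gripper":255},{"x":0,"y":0,"z":0,"ax":0,"ay":0,"az":0,"gripper":255}]}}

```text
t: 4.7
tool_pos: [0.5689, -0.12, 0.0715]
tool_rot: [[0.898, 0.44, 0.0], [0.44, -0.898, 0.0], [0.0, 0.0, -1.0]]
force: [-1.6, 0.7, 0.5]
gripper_width: 0.0521
gripper_force: 32.4
```

{"method": "drive_tool", "body": {"rows": [{"x":0,"y":0,"z":0.1,"ax":0,"ay":0,"az":0,"gripper":255},{"x":0,"y":0,"z":0,"ax":0,"ay":0,"az":0,"gripper":255}]}}

```text
t: 4.9
tool_pos: [0.5695, -0.1199, 0.0713]
tool_rot: [[0.898, 0.44, 0.002], [0.44, -0.898, -0.0], [0.002, 0.001, -1.0]]
force: [-3.0, 1.5, 12.4]
gripper_width: 0.0519
gripper_force: 32.7
```

The tin is bottomed on the nest floor: z 0.0713, as expected, with a firm push back. I'll release and rise, then go behind peg2 with the fingers shut.

{"method": "drive_tool", "body": {"rows": [{"x":0,"y":0,"z":-0.1,"ax":0,"ay":0,"az":0,"gripper":0},{"x":0,"y":0,"z":0,"ax":0,"ay":0,"az":0,"gripper":0},{"x":0,"y":0,"z":0,"ax":0,"ay":0,"az":0,"gripper":0},{"x":0,"y":0,"z":0,"ax":0,"ay":0,"az":0,"gripper":0},{"x":0,"y":0,"z":0,"ax":0,"ay":0,"az":0,"gripper":0},{"x":0,"y":0,"z":-2,"ax":0,"ay":0,"az":0,"gripper":0},{"x":0,"y":0,"z":-3.5,"ax":0,"ay":0,"az":0,"gripper":0},{"x":0,"y":0,"z":-3.5,"ax":0,"ay":0,"az":0,"gripper":0}]}}

```text
t: 5.7
tool_pos: [0.5682, -0.1199, 0.1619]
tool_rot: [[0.898, 0.44, -0.001], [0.44, -0.898, 0.0], [-0.001, -0.001, -1.0]]
force: [0.1, -0.4, -0.6]
gripper_width: 0.0856
gripper_force: 0.0
```

{"method": "drive_tool", "body": {"rows": [{"x":-1.6,"y":-2.3,"z":0,"ax":0,"ay":0,"az":0,"gripper":0},{"x":-1.6,"y":-2.3,"z":0,"ax":0,"ay":0,"az":0,"gripper":255},{"x":-1.6,"y":-2.3,"z":0,"ax":0,"ay":0,"az":0,"gripper":255},{"x":-1.6,"y":-2.3,"z":0,"ax":0,"ay":0,"az":0,"gripper":255},{"x":0,"y":0,"z":0,"ax":0,"ay":0,"az":0,"gripper":255},{"x":0,"y":0,"z":0,"ax":0,"ay":0,"az":0,"gripper":255},{"x":0,"y":0,"z":0,"ax":0,"ay":0,"az":0,"gripper":255},{"x":0,"y":0,"z":0,"ax":0,"ay":0,"az":0,"gripper":255}]}}

```text
t: 6.5
tool_pos: [0.4713, -0.0659, 0.1613]
tool_rot: [[0.898, 0.44, 0.0], [0.44, -0.898, 0.0], [0.0, -0.0, -1.0]]
force: [0.2, -0.2, -0.3]
gripper_width: 0.0001
gripper_force: 0.0
```

Run:
```python
from h import *
a=r.snapshot("top")[:,:,::-1];b=r.snapshot("side")[:,:,::-1];s=r.get_state();print(s['tool_pos'],s['force'],s['gripper_width'])
cv2.imwrite("pics/top2.png",a);cv2.imwrite("pics/side2.png",b)
o=np.hstack([cv2.resize(a[110:210,300:400],(400,400),interpolation=2),cv2.resize(b[150:230,270:350],(400,400),interpolation=2)])
cv2.imwrite("pics/c3.png",o)
```

```text
[ 0.4711 -0.0658  0.1612] [ 0.3747  0.0992 -0.7306] 2.028890656101102e-05
```

View pics/c3.png

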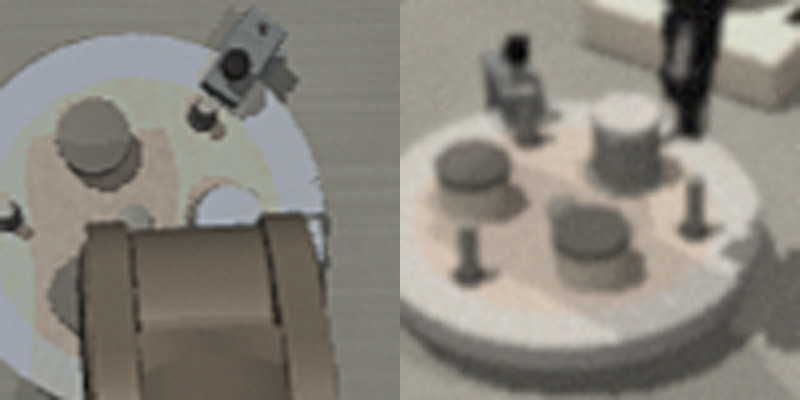

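The tin stands upright in the ring (side crop (627,140)), and nothing else has moved. I'll descend behind peg2, with y −0.5 cm for margin.

{"method": "drive_tool", "body": {"rows": [{"x":0,"y":-0.5,"z":1,"ax":0,"ay":0,"az":0,"gripper":255},{"x":0,"y":0,"z":2,"ax":0,"ay":0,"az":0,"gripper":255},{"x":0,"y":0,"z":2,"ax":0,"ay":0,"az":0,"gripper":255},{"x":0,"y":0,"z":1.2,"ax":0,"ay":0,"az":0,"gripper":255},{"x":0,"y":0,"z":1.2,"ax":0,"ay":0,"az":0,"gripper":255},{"x":0,"y":0,"z":1.2,"ax":0,"ay":0,"az":0,"gripper":255},{"x":0,"y":0,"z":0,"ax":0,"ay":0,"az":0,"gripper":255}]}}

```text
t: 7.3
tool_pos: [0.4678, -0.061, 0.074]
tool_rot: [[0.898, 0.44, -0.002], [0.44, -0.898, 0.0], [-0.002, -0.001, -1.0]]
force: [-0.9, -0.6, 0.5]
gripper_width: -0.0001
gripper_force: 0.0
```

{"method": "drive_tool", "body": {"rows": [{"x":0,"y":0.3,"z":0,"ax":0,"ay":0,"az":0,"gripper":255},{"x":0,"y":0.3,"z":0,"ax":0,"ay":0,"az":0,"gripper":255},{"x":0,"y":0.3,"z":0,"ax":0,"ay":0,"az":0,"gripper":255},{"x":0,"y":0.2,"z":0,"ax":0,"ay":0,"az":0,"gripper":255},{"x":0,"y":0.2,"z":0,"ax":0,"ay":0,"az":0,"gripper":255}]}}

```text
t: 7.8
tool_pos: [0.4745, -0.073, 0.0756]
tool_rot: [[0.898, 0.44, 0.001], [0.44, -0.898, -0.0], [0.0, 0.0, -1.0]]
force: [0.3, -0.6, 0.6]
gripper_width: 0.0001
gripper_force: 0.0
```

{"method": "drive_tool", "body": {"rows": [{"x":0,"y":0.15,"z":0,"ax":0,"ay":0,"az":0,"gripper":255},{"x":0,"y":0.15,"z":0,"ax":0,"ay":0,"az":0,"gripper":255},{"x":0,"y":0.15,"z":0,"ax":0,"ay":0,"az":0,"gripper":255},{"x":0,"y":0.15,"z":0,"ax":0,"ay":0,"az":0,"gripper":255}]}}

```text
t: 8.2
tool_pos: [0.4767, -0.078, 0.0753]
tool_rot: [[0.898, 0.44, -0.0], [0.44, -0.898, 0.0], [-0.0, -0.0, -1.0]]
force: [-3.8, 3.5, 3.0]
gripper_width: 0.0005
gripper_force: 1.8
```

Contact, about 5 N. I'll push along the arc, turning the tool with the carousel.

{"method": "drive_tool", "body": {"rows": [{"x":-0.04,"y":0.2,"z":0,"ax":0,"ay":0,"az":-0.02,"gripper":255},{"x":-0.06,"y":0.3,"z":0,"ax":0,"ay":0,"az":-0.03,"gripper":255},{"x":-0.06,"y":0.3,"z":0,"ax":0,"ay":0,"az":-0.03,"gripper":255},{"x":-0.06,"y":0.3,"z":0,"ax":0,"ay":0,"az":-0.03,"gripper":255},{"x":-0.06,"y":0.3,"z":0,"ax":0,"ay":0,"az":-0.03,"gripper":255},{"x":-0.06,"y":0.3,"z":0,"ax":0,"ay":0,"az":-0.03,"gripper":255},{"x":-0.06,"y":0.3,"z":0,"ax":0,"ay":0,"az":-0.03,"gripper":255},{"x":-0.06,"y":0.3,"z":0,"ax":0,"ay":0,"az":-0.03,"gripper":255}]}}

```text
t: 9.0
tool_pos: [0.4854, -0.0999, 0.0753]
tool_rot: [[0.772, 0.635, 0.0], [0.635, -0.772, 0.0], [0.001, -0.0, -1.0]]
force: [-0.8, 3.9, -0.1]
gripper_width: -0.0
gripper_force: 1.8
```

{"method": "drive_tool", "body": {"rows": [{"x":-0.06,"y":0.3,"z":0,"ax":0,"ay":0,"az":-0.03,"gripper":255},{"x":-0.06,"y":0.3,"z":0,"ax":0,"ay":0,"az":-0.03,"gripper":255},{"x":-0.06,"y":0.3,"z":0,"ax":0,"ay":0,"az":-0.03,"gripper":255},{"x":-0.06,"y":0.3,"z":0,"ax":0,"ay":0,"az":-0.03,"gripper":255},{"x":-0.06,"y":0.3,"z":0,"ax":0,"ay":0,"az":-0.03,"gripper":255},{"x":-0.06,"y":0.3,"z":0,"ax":0,"ay":0,"az":-0.03,"gripper":255},{"x":-0.06,"y":0.3,"z":0,"ax":0,"ay":0,"az":-0.03,"gripper":255},{"x":-0.06,"y":0.3,"z":0,"ax":0,"ay":0,"az":-0.03,"gripper":255}]}}

```text
t: 9.8
tool_pos: [0.4988, -0.1201, 0.0752]
tool_rot: [[0.599, 0.801, -0.0], [0.801, -0.599, 0.0], [0.0, -0.0, -1.0]]
force: [-2.1, 3.6, -0.2]
gripper_width: -0.0004
gripper_force: 1.8
```

{"method": "drive_tool", "body": {"rows": [{"x":-0.06,"y":0.3,"z":0,"ax":0,"ay":0,"az":-0.03,"gripper":255},{"x":-0.06,"y":0.3,"z":0,"ax":0,"ay":0,"az":-0.03,"gripper":255},{"x":-0.06,"y":0.3,"z":0,"ax":0,"ay":0,"az":-0.03,"gripper":255},{"x":-0.06,"y":0.3,"z":0,"ax":0,"ay":0,"az":-0.03,"gripper":255},{"x":-0.06,"y":0.3,"z":0,"ax":0,"ay":0,"az":-0.03,"gripper":255},{"x":-0.06,"y":0.3,"z":0,"ax":0,"ay":0,"az":-0.03,"gripper":255},{"x":-0.06,"y":0.3,"z":0,"ax":0,"ay":0,"az":-0.03,"gripper":255},{"x":-0.06,"y":0.3,"z":0,"ax":0,"ay":0,"az":-0.03,"gripper":255}]}}

```text
t: 10.6
tool_pos: [0.517, -0.1369, 0.0753]
tool_rot: [[0.392, 0.92, -0.0], [0.92, -0.392, 0.0], [-0.0, -0.0, -1.0]]
force: [-1.1, 3.9, -0.2]
gripper_width: -0.0001
gripper_force: 1.7
```

Run:
```python
from h import *
a=r.snapshot("top")[:,:,::-1];b=r.snapshot("side")[:,:,::-1];s=r.get_state();print(s['tool_pos'],s['force'],s['gripper_width'],np.degrees(np.arctan2(s['tool_rot'][1,1],s['tool_rot'][0,1])))
cv2.imwrite("pics/top3.png",a);cv2.imwrite("pics/side3.png",b)
o=np.hstack([cv2.resize(a[110:210,290:390],(400,400),interpolation=2),cv2.resize(b[150:230,260:340],(400,400),interpolation=2)])
cv2.imwrite("pics/c4.png",o)
```

```text
[ 0.5173 -0.1373  0.0754] [0.5147 0.4431 1.1129] 0.0003093550895409874 -23.14512254639434
```

View pics/c4.png

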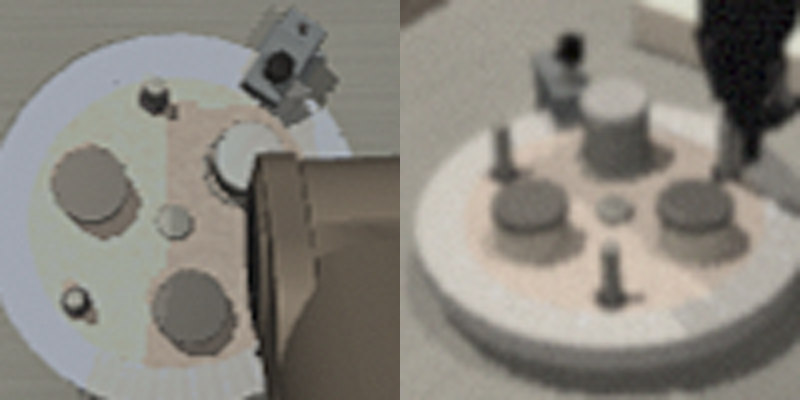

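The tin is riding upright in its nest and the guide and pin are still raised. The top crop shows the pots at (90,184) and (192,312), which give the present angle.

Run:
```python
from h import *
f=lambda x,y:((x+.5)/4-.5+290,(y+.5)/4-.5+110)
A=np.array([.5745,-.0495])
for n,p,z,o in(('pot1',(90,184),.092,120),('pot2',(192,312),.092,240),('p0',(155,90),.102,60),('p1',(78,295),.102,180),('pin',(279,67),.127,0)):
    d=plane("top",f(*p),z)[:2]-A;print(n,np.hypot(*d),(np.degrees(np.arctan2(d[1],d[0]))-o+180)%360-180)
```

```text
pot1 0.07078742901962692 -51.54398936544425
pot2 0.07428720085312196 -51.92275990690473
p0 0.0964480879478389 -51.084919006645805
p1 0.09669903053119008 -51.95880866222498
pin 0.13068709957853744 -36.07361069136118
```

About 0.28 rad remains to the nominal lock, which could come 0.09 rad either side. I'll push another 0.14 rad, then go slowly.

{"method": "drive_tool", "body": {"rows": [{"x":-0.04,"y":0.2,"z":0,"ax":0,"ay":0,"az":-0.02,"gripper":255},{"x":-0.04,"y":0.2,"z":0,"ax":0,"ay":0,"az":-0.02,"gripper":255},{"x":-0.04,"y":0.2,"z":0,"ax":0,"ay":0,"az":-0.02,"gripper":255},{"x":-0.04,"y":0.2,"z":0,"ax":0,"ay":0,"az":-0.02,"gripper":255},{"x":-0.04,"y":0.2,"z":0,"ax":0,"ay":0,"az":-0.02,"gripper":255},{"x":-0.04,"y":0.2,"z":0,"ax":0,"ay":0,"az":-0.02,"gripper":255},{"x":-0.04,"y":0.2,"z":0,"ax":0,"ay":0,"az":-0.02,"gripper":255}]}}

```text
t: 11.4
tool_pos: [0.5292, -0.1441, 0.0753]
tool_rot: [[0.26, 0.966, -0.0], [0.966, -0.26, 0.0], [0.0, -0.0, -1.0]]
force: [-2.8, 2.9, 1.0]
gripper_width: 0.0004
gripper_force: 1.7
```

{"method": "drive_tool", "body": {"rows": [{"x":-0.01,"y":0.05,"z":0,"ax":0,"ay":0,"az":-0.005,"gripper":255},{"x":-0.01,"y":0.05,"z":0,"ax":0,"ay":0,"az":-0.005,"gripper":255},{"x":0,"y":0,"z":0,"ax":0,"ay":0,"az":0,"gripper":255}]}}

```text
t: 11.7
tool_pos: [0.5301, -0.1445, 0.0754]
tool_rot: [[0.252, 0.968, 0.0], [0.968, -0.252, 0.0], [0.0, 0.0, -1.0]]
force: [-2.2, 1.8, -0.4]
gripper_width: 0.0001
gripper_force: 1.2
```

{"method": "drive_tool", "body": {"rows": [{"x":-0.01,"y":0.06,"z":0,"ax":0,"ay":0,"az":-0.006,"gripper":255},{"x":-0.01,"y":0.06,"z":0,"ax":0,"ay":0,"az":-0.006,"gripper":255}]}}

```text
t: 11.9
tool_pos: [0.531, -0.145, 0.0753]
tool_rot: [[0.24, 0.971, -0.0], [0.971, -0.24, 0.0], [-0.0, -0.0, -1.0]]
force: [-3.3, 2.2, 0.3]
gripper_width: 0.0002
gripper_force: 1.7
```

{"method": "drive_tool", "body": {"rows": [{"x":-0.01,"y":0.06,"z":0,"ax":0,"ay":0,"az":-0.006,"gripper":255},{"x":-0.01,"y":0.06,"z":0,"ax":0,"ay":0,"az":-0.006,"gripper":255}]}}

```text
t: 12.1
tool_pos: [0.5322, -0.1455, 0.0753]
tool_rot: [[0.229, 0.974, -0.0], [0.974, -0.229, 0.0], [0.0, -0.0, -1.0]]
force: [-3.3, 2.3, 1.4]
gripper_width: 0.0003
gripper_force: 1.7
```

{"method": "drive_tool", "body": {"rows": [{"x":-0.01,"y":0.06,"z":0,"ax":0,"ay":0,"az":-0.006,"gripper":255},{"x":-0.01,"y":0.06,"z":0,"ax":0,"ay":0,"az":-0.006,"gripper":255}]}}

```text
t: 12.3
tool_pos: [0.5334, -0.146, 0.0754]
tool_rot: [[0.217, 0.976, 0.0], [0.976, -0.217, 0.0], [0.0, 0.0, -1.0]]
force: [-3.6, 1.4, 1.5]
gripper_width: 0.0
gripper_force: 1.7
```

{"method": "drive_tool", "body": {"rows": [{"x":-0.01,"y":0.06,"z":0,"ax":0,"ay":0,"az":-0.006,"gripper":255},{"x":-0.01,"y":0.06,"z":0,"ax":0,"ay":0,"az":-0.006,"gripper":255}]}}

```text
t: 12.5
tool_pos: [0.5345, -0.1465, 0.0753]
tool_rot: [[0.205, 0.979, 0.0], [0.979, -0.205, 0.0], [0.0, 0.0, -1.0]]
force: [-2.4, 0.9, 0.8]
gripper_width: 0.0001
gripper_force: 1.4
```

{"method": "drive_tool", "body": {"rows": [{"x":-0.01,"y":0.06,"z":0,"ax":0,"ay":0,"az":-0.006,"gripper":255},{"x":-0.01,"y":0.06,"z":0,"ax":0,"ay":0,"az":-0.006,"gripper":255}]}}

```text
t: 12.7
tool_pos: [0.5357, -0.147, 0.0754]
tool_rot: [[0.193, 0.981, 0.0], [0.981, -0.193, -0.0], [0.0, 0.0, -1.0]]
force: [-2.2, 1.3, 0.5]
gripper_width: -0.0
gripper_force: 1.2
```

{"method": "drive_tool", "body": {"rows": [{"x":-0.01,"y":0.06,"z":0,"ax":0,"ay":0,"az":-0.006,"gripper":255},{"x":-0.01,"y":0.06,"z":0,"ax":0,"ay":0,"az":-0.006,"gripper":255}]}}

```text
t: 12.9
tool_pos: [0.5368, -0.1474, 0.0754]
tool_rot: [[0.182, 0.983, 0.0], [0.983, -0.182, -0.0], [-0.0, 0.0, -1.0]]
force: [-2.7, 1.2, 1.3]
gripper_width: -0.0
gripper_force: 1.2
```

{"method": "drive_tool", "body": {"rows": [{"x":-0.01,"y":0.06,"z":0,"ax":0,"ay":0,"az":-0.006,"gripper":255},{"x":-0.01,"y":0.06,"z":0,"ax":0,"ay":0,"az":-0.006,"gripper":255}]}}

```text
t: 13.1
tool_pos: [0.5379, -0.1478, 0.0754]
tool_rot: [[0.17, 0.985, 0.0], [0.985, -0.17, -0.0], [-0.0, 0.0, -1.0]]
force: [-2.0, 0.3, 0.7]
gripper_width: 0.0
gripper_force: 1.2
```

{"method": "drive_tool", "body": {"rows": [{"x":-0.01,"y":0.06,"z":0,"ax":0,"ay":0,"az":-0.006,"gripper":255},{"x":-0.01,"y":0.06,"z":0,"ax":0,"ay":0,"az":-0.006,"gripper":255}]}}

```text
t: 13.3
tool_pos: [0.539, -0.1482, 0.0753]
tool_rot: [[0.158, 0.987, -0.0], [0.987, -0.158, -0.0], [-0.0, -0.0, -1.0]]
force: [-2.3, -0.2, 0.7]
gripper_width: -0.0003
gripper_force: 1.2
```

{"method": "drive_tool", "body": {"rows": [{"x":-0.01,"y":0.06,"z":0,"ax":0,"ay":0,"az":-0.006,"gripper":255},{"x":-0.01,"y":0.06,"z":0,"ax":0,"ay":0,"az":-0.006,"gripper":255}]}}

```text
t: 13.5
tool_pos: [0.5402, -0.1486, 0.0753]
tool_rot: [[0.146, 0.989, -0.0], [0.989, -0.146, -0.0], [-0.0, -0.0, -1.0]]
force: [-2.0, 0.0, 0.9]
gripper_width: -0.0
gripper_force: 1.2
```

{"method": "drive_tool", "body": {"rows": [{"x":-0.01,"y":0.06,"z":0,"ax":0,"ay":0,"az":-0.006,"gripper":255},{"x":-0.01,"y":0.06,"z":0,"ax":0,"ay":0,"az":-0.006,"gripper":255}]}}

```text
t: 13.7
tool_pos: [0.5414, -0.149, 0.0753]
tool_rot: [[0.134, 0.991, 0.0], [0.991, -0.134, -0.0], [-0.0, 0.0, -1.0]]
force: [-2.4, 0.8, 1.1]
gripper_width: -0.0
gripper_force: 1.2
```

{"method": "drive_tool", "body": {"rows": [{"x":-0.01,"y":0.06,"z":0,"ax":0,"ay":0,"az":-0.006,"gripper":255},{"x":-0.01,"y":0.06,"z":0,"ax":0,"ay":0,"az":-0.006,"gripper":255}]}}

```text
t: 13.9
tool_pos: [0.5425, -0.1493, 0.0753]
tool_rot: [[0.122, 0.992, -0.0], [0.992, -0.122, 0.0], [-0.0, -0.0, -1.0]]
force: [-2.1, -1.0, 0.6]
gripper_width: 0.0001
gripper_force: 1.1
```

{"method": "drive_tool", "body": {"rows": [{"x":-0.01,"y":0.06,"z":0,"ax":0,"ay":0,"az":-0.006,"gripper":255},{"x":-0.01,"y":0.06,"z":0,"ax":0,"ay":0,"az":-0.006,"gripper":255}]}}

```text
t: 14.1
tool_pos: [0.5436, -0.1497, 0.0753]
tool_rot: [[0.11, 0.994, -0.0], [0.994, -0.11, -0.0], [-0.0, -0.0, -1.0]]
force: [-3.3, -2.2, 1.9]
gripper_width: -0.0002
gripper_force: 1.7
```

{"method": "drive_tool", "body": {"rows": [{"x":-0.01,"y":0.06,"z":0,"ax":0,"ay":0,"az":-0.006,"gripper":255},{"x":-0.01,"y":0.06,"z":0,"ax":0,"ay":0,"az":-0.006,"gripper":255}]}}

```text
t: 14.3
tool_pos: [0.5443, -0.15, 0.0752]
tool_rot: [[0.099, 0.995, -0.001], [0.995, -0.099, 0.0], [-0.0, -0.001, -1.0]]
force: [-7.2, 0.1, 5.6]
gripper_width: 0.0002
gripper_force: 4.1
```

Resistance is up and the tool is lagging. I'll check the pin before going further.

Run:
```python
from h import *
b=r.snapshot("side")[:,:,::-1];s=r.get_state();print(s['tool_pos'],s['force'])
cv2.imwrite("pics/side4.png",b);c=cv2.imread("pics/side3.png")
def head(im):
    g=im[150:185,280:306].max(2)<45;y,x=np.nonzero(g);return y.mean()+150,x.mean()+280,y.min()+150,y.max()+150,len(y)
print(head(c),head(b),proj("side",np.array([.6825,-.125,.127])),proj("side",np.array([.6825,-.125,.113])))
cv2.imwrite("pics/c5.png",np.hstack([cv2.resize(i[145:205,270:330],(400,400),interpolation=2) for i in(c,b)]))
```

```text
[ 0.5444 -0.15    0.0753] [-7.1332 -1.3301  3.539 ]
(np.float64(159.8), np.float64(293.73333333333335), np.int64(158), np.int64(162), 15) (np.float64(162.5), np.float64(293.5), np.int64(161), np.int64(164), 16) [293.4168 157.0479] [293.5183 160.0307]
```

View pics/c5.png

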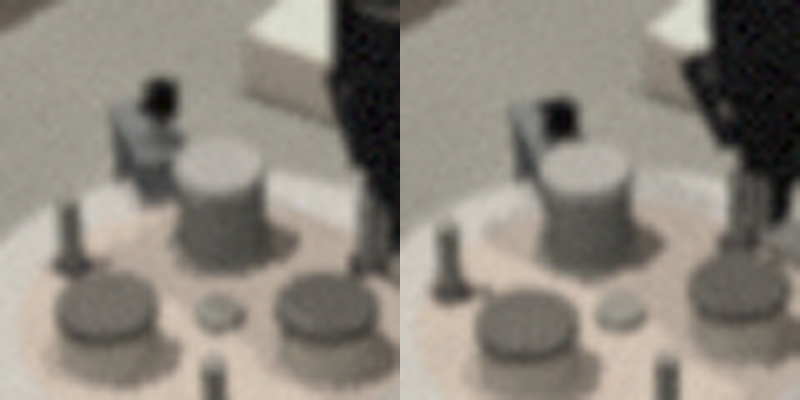

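The pin head has dropped 2.7 px, against about 3 px expected for 14 mm, so the pin is in the notch. The tin is upright. I'll back off at once and rise.

{"method": "drive_tool", "body": {"rows": [{"x":0,"y":-0.3,"z":0,"ax":0,"ay":0,"az":0,"gripper":255},{"x":0,"y":-0.6,"z":0,"ax":0,"ay":0,"az":0,"gripper":255},{"x":0,"y":0,"z":0,"ax":0,"ay":0,"az":0,"gripper":255},{"x":0,"y":0,"z":-2,"ax":0,"ay":0,"az":0,"gripper":255},{"x":0,"y":0,"z":-3,"ax":0,"ay":0,"az":0,"gripper":255},{"x":0,"y":0,"z":-4,"ax":0,"ay":0,"az":0,"gripper":255},{"x":0,"y":0,"z":-4,"ax":0,"ay":0,"az":0,"gripper":255},{"x":0,"y":0,"z":0,"ax":0,"ay":0,"az":0,"gripper":255}]}}

```text
t: 15.15
tool_pos: [0.5385, -0.1492, 0.2107]
tool_rot: [[0.099, 0.995, 0.008], [0.995, -0.099, -0.002], [-0.001, 0.008, -1.0]]
force: [1.0, -0.3, -0.1]
gripper_width: -0.0001
gripper_force: 0.0
```

Run:
```python
from h import *
b=r.snapshot("side")[:,:,::-1];a=r.snapshot("top")[:,:,::-1];s=r.get_state();print(s['t'],s['tool_pos'],s['force'])
g=b[150:185,280:306].max(2)<45;y,x=np.nonzero(g);print(y.mean()+150,len(y))
cv2.imwrite("pics/c6.png",np.hstack([cv2.resize(a[100:220,280:400],(400,400),interpolation=2),cv2.resize(b[145:225,260:340],(400,400),interpolation=2)]))
```

```text
15.25 [ 0.5364 -0.1491  0.2063] [-0.7756  0.8511 -0.4777]
162.5 16
```

View pics/c6.png

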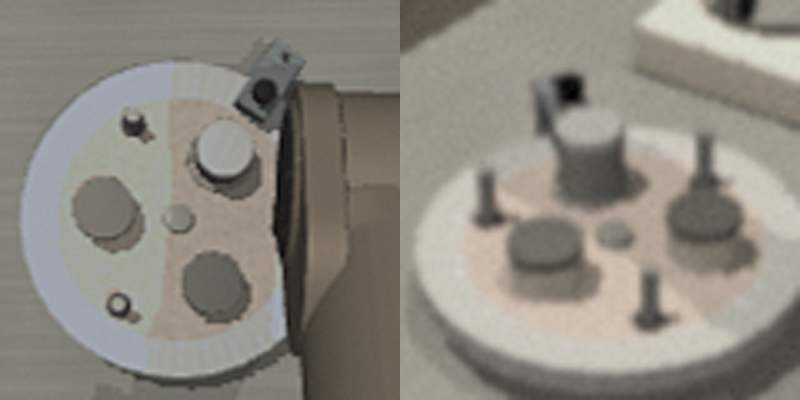

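The pin is down, the tin stands upright in its nest facing the guide, and the arm is clear of everything. I'll hand it in.

```bash
python3 -c "
from workcell import r
print(r.job_done())"
```

```text
the job is handed in; nothing more can be done
None
```

The tin is standing upright in the nest, the carousel is turned to the guide with the locking pin dropped into its notch, the push readings stayed below about 10 N, and the job was handed in at about 15 s with the arm clear; no verdict was returned.

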